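# Shift the blower's range lever into third

## Robot

A 6-joint arm with a two-finger parallel gripper is mounted at the origin on the work surface. World frame = base frame: x ahead of the robot, y to its left, z up, the work surface at z = 0. Lengths are in mm, angles in rad, forces in N, time in s.
With the tool pointing down it reaches from about 350 to 875 mm from the base axis. Payload 4.2 kg.
Tool frame: the origin (TCP) lies at the very end of the fingers, on their centre line; the grasp point (between the pads) lies 19 mm behind it; z points along the fingers, y is the line along which they close (so a half turn about z gives the same grasp; the last joint's range is limited). The gripper opens to 85 mm and grips with 20 to 120 N. Pads are 22 mm wide; open, the fingers measure 114 mm over their backs; the gripper's body (76 mm by 85 mm) begins 54 mm behind the grasp point. The pads swing forward as they close: fully open they stand 13 mm farther back than shut.
Start: joints at [-1.071, 0.385, 0.008, 0, -1.194, -0.259], TCP at [149.067, -606.942, 231.312] pointing down, gripper open.
Joint ranges: [-3.14, 3.14], [-1.21, 2.06], [-1.07, 1.41], [-3.16, 2.05], [-2.99, -0.16], [-3.1, 3.1]. Speed limits (rad/s): [2.79, 2.79, 3.14, 3.14, 3.14, 3.14].

## Interface

Orientations are given as a unit quaternion [x, y, z, w].
In Python, from bench import arm gives the robot as it stands. The module is installed in compiled form; this text tells all that it offers.
- The arm moves only by the tool drive_tool, never from a script. Its argument "targets" is a list of rows, each a list of 5 numbers: the closure, from -1 (fully open) to 1 (shut), then the shift along the tool's x, y, z in mm, then the turn about the tool's z in degrees. In form: [[grip, tx, ty, tz, roll], ...]. A call has 1 to 12 rows; each row is the pose to reach, as a shift and turn from the pose commanded when the call began, along the tool's axes at that moment; what a row does not reach only later rows make up. A row lasts 1/10 s, in which the tool goes at most 50 mm and 8.59 degrees, less where a joint would pass 70% of its speed; a pose out of reach is approached as far as the arm can. A call with a gripper value outside its range is refused whole. The fingers move at their own pace and stop on an object; the grip force is fixed at half the most. Time passes only in rows, so rows that repeat a pose let the fingers close. It gives the time, the measured TCP pose, the force, the opening and the grip force at its end, in the units of the state.
- arm.read_state(): the state, without advancing time (a new reading comes with each control period).
- arm.get_image(name): name is "scene" or "side" or "wrist"; returns the picture (384x512x3 uint8, blue, green, red); there is no depth.
- arm.camera_params(name): a dict with "fov_y" (degrees; the focal length in pixels is half the picture's height over the tangent of half this angle, whatever the lens; pixels are square), "cx", "cy" (the principal point, pixels), "rvec" (rotation vector, rad) and "tvec" (3), from world to camera coordinates, as OpenCV has them; the wrist camera has in their place "tool_from_camera" (4x4, takes a point from camera to tool coordinates, whose origin is the TCP and whose axes are the flange's). Camera axes: x right, y down, z forward; pixel columns grow to the right and rows downward; lengths in mm; the calibration is good to about 2 mm. A picture is of the moment at which its call begins: read the wrist's pose just before it. camera_params takes no time and is no camera call.
- arm.job_done(): hands the job in; it is judged then, once.
The state is a dict: "clock": time; "joints": joint angles; "joint_vel": joint speeds; "joint_efforts": joint torques, N m; "position": TCP position; "ee_rot": TCP orientation; "contact_force": force on the tool from outside, world axes, zero at the start; "wrist_torque": the same for the moment, N m; "gripper_width": finger opening in mm; "grasp_force": force on a finger pad.
Only numpy, scipy, OpenCV 4.12 (cv2) and the standard library are available. Lean on these libraries where they do the work, as an engineer would, in place of code of your own. Each camera call takes 0.05 s, during which the arm holds its last target. There are 200 camera calls.

## Task

Put the blower's range selector in third: with closed fingertips, push the lever along the left lane to the middle of its H-shaped gate, across to the right, then forward, away from the robot, fully home into the forward right slot (three dots). Push the lever gently from the side, do not pinch or lift its knob and do not slip back into fourth; leave everything else where it is, then move clear.

Things in the scene. Friction and masses are not known exactly. Their poses are not given: they have to be found in the camera images.
- console: the blower's range selector: beige metal case 220 (its x) x 170 (its y) x 84 mm high, fixed. On top, centred, a steel gate plate 96 x 96 x 6 mm (top face 90 mm above the table) with an H-shaped opening; the rest of its top is bare but for the nose cap. Origin: centre of the underside; x points forward, away from the robot (within 0.3 rad of straight ahead), y to the left
- neutral (a point): centre of the H, on the plate's top face. A cross channel 20 mm wide along the console's y joins two lanes 15 mm wide along x, at y = +22 (left) and -22 mm (right), ending 31 mm before and behind. Slots, marked by 1 to 4 raised dots at their ends: first forward left, second back left, third forward right, fourth back right. Channel corners are rounded, radius 5 mm
- third_slot (a point): where the rod crosses the plate's top face when the lever is home in third: 26 mm forward and 22 mm right of neutral
- knob_center (a point): centre of the lever's black round knob, 34 mm across, 35 mm high, on a 10 mm steel rod rising through the gate. The lever pivots 70 mm under neutral; the knob is 130 mm from the pivot. Knob centre in the console frame (m): x = 0.13 sin(fore) cos(across), y = -0.13 sin(across), z = 0.02 + 0.13 cos(fore) cos(across): 150 mm above the table when upright, 136 at a slot's end
- lever_fore (a joint): the lever's lean forward (+, away from the robot) or back (-), rad: 0 in the cross channel, springy stops at +0.36 (home in first or third) and -0.36 (second or fourth). It starts anywhere along the left lane. It stays where it is left; moving it takes 1.5 to 3 N at the knob
- lever_across (a joint): the lever's lean right (+) or left (-), rad: -0.305 in the left lane (where it starts), +0.305 in the right lane. The gate lets it cross only while lever_fore is near 0 (within about 0.07); elsewhere it butts against the lane's wall. Same friction, springy stop as lever_fore
- knob (a joint): how far the knob is pulled up along its rod, m: 0 seated; a spring of about 9 N holds it down; rises at most 0.02
- meter: black digital multimeter lying on its back, 170 x 85 x 38 mm, loose, left of the selector case; a bystander to leave alone; origin at the centre of its underside
- hub: white plastic rotor hub, a disc 52 mm across and 30 mm high with a black stub 14 mm high on top, loose, right of the case; a bystander to leave alone; origin at the centre of its underside
- tub: white screw-lid jar 72 mm across, 75 mm high, loose, to the far right of the case; a bystander to leave alone; origin at the centre of its underside
- driver: screwdriver lying crosswise on the table on the robot's side of the case, loose; a bystander to leave alone
- adaptor: grey plug adaptor block 45 x 60 mm, 31 mm high with its three sockets, loose, beyond the case; a bystander to leave alone; origin at the centre of its underside
- blade: small white rotor blade lying flat, about 36 x 127 mm with its pin, 7 mm thick, loose, beyond the case; a bystander to leave alone; origin at the centre of its underside
- nosecap: white cone-shaped nose cap 32 mm across, 21 mm high, loose, standing ON the selector case in its far right corner, near the third slot; a bystander to leave alone; origin at the centre of its underside

How it is judged (in metres and radians):
On the way:
1. the lever has crossed to the right end of the cross channel (value of joint lever_across above 0.2 rad and value of joint lever_fore between -0.12 and 0.12 rad), for 0.03 s.
At the end, for the whole second after the job is handed in: The lever rests in the third (forward right) slot, leaning forward more than 0.30 rad of 0.36 and right more than 0.23 rad, its knob seated (raised less than 3 mm), the bystanders within 20 mm of where they were (value of joint lever_fore above 0.3 rad and value of joint lever_across above 0.23 rad and value of joint knob below 0.003 m and velocity of joint lever_fore between -0.02 and 0.02 rad/s and velocity of joint lever_across between -0.02 and 0.02 rad/s and distance of each of meter, hub, tub, driver, adaptor, blade, nosecap from where it was at the start of the episode below 0.02 m); the robot touches nothing.
It fails at once if the knob is lifted on its rod by more than 6 mm (value of joint knob above 0.006 m).
It fails at once if the knob is pinched or shoved hard (more than 35 N between fingers and knob) (contact force between the fingers and knob above 35 N).
It fails at once if the lever goes into the fourth (back right) slot (value of joint lever_across above 0.2 rad and value of joint lever_fore below -0.16 rad).
It fails at once if a bystander is moved by more than 30 mm or lifted (distance of any of meter, hub, tub, driver, adaptor, blade, nosecap from where it was at the start of the episode above 0.03 m).
It also fails if it takes over 54 s, if anything falls off the work surface, if the arm or the gripper's body presses on something with over 40 N, if the wrist force passes 120 N, or if a joint passes its speed limit or range.

## Working session

There is one attempt and no reset: what is moved stays moved. The work goes in short steps, Python scripts to look and compute and a tool call to move; the robot and the scene stay as the last step left them, time stands still between calls to the robot, and variables do not carry over. Pictures are saved under pics/ and viewed, at most 10 in all, crops included, and the job is handed in when it is done.

Besides the shell and the picture viewer there is one more tool, called after ">>>" by a JSON object that holds its "op" and its "data", one argument or row to a line. drive_tool: Moves the arm, as the interface text tells. Its arguments: {"type":"object","properties":{"targets":{"type":"array","items":{"type":"array","items":{"type":"number"}}}},"required":["targets"]}

```bash
mkdir -p pics
cat > h.py <<'E'
import numpy as np,cv2
from bench import arm
from scipy.spatial.transform import Rotation as R
def K(p,s=(384,512)):
    f=s[0]/2/np.tan(np.radians(p['fov_y'])/2); return np.array([[f,0,p['cx']],[0,f,p['cy']],[0,0,1]])
def ray(name,uv,st=None):
    p=arm.camera_params(name); d=np.linalg.inv(K(p))@[uv[0],uv[1],1]
    if name=='wrist':
        T=np.array(p['tool_from_camera']);Rt=R.from_quat(st['ee_rot']).as_matrix()
        return Rt@T[:3,3]+np.array(st['position']),Rt@T[:3,:3]@d
    Rm=cv2.Rodrigues(np.array(p['rvec'],float))[0];return -Rm.T@np.array(p['tvec']).ravel(),Rm.T@d
def onz(name,uv,z,st=None):
    o,d=ray(name,uv,st);return o+d*(z-o[2])/d[2]
def tri(rs):
    A=0;b=0
    for o,d in rs:
        d=d/np.linalg.norm(d);P=np.eye(3)-np.outer(d,d);A=A+P;b=b+P@o
    return np.linalg.solve(A,b)
E
python3 - <<'E'
from h import *
print(arm.read_state())
a=arm.get_image('scene');b=arm.get_image('side')
cv2.imwrite('pics/a.png',cv2.resize(a,(800,600)));cv2.imwrite('pics/b.png',cv2.resize(b,(800,600)))
cv2.imwrite('pics/a0.png',a);cv2.imwrite('pics/b0.png',b)
for n in('scene','side','wrist'):print(arm.camera_params(n))
E
```

```text
{'clock': 0.0, 'joints': array([-1.07137631e+00,  3.85567400e-01,  6.59608781e-03, -5.25268884e-04,
       -1.19399976e+00, -2.58587361e-01]), 'joint_vel': array([0.00111096, 0.00038455, 0.00031645, 0.00077543, 0.00093088,
       0.00013397]), 'joint_efforts': array([-1.88408048e-03, -3.92289770e+01,  1.88401526e+01,  4.18619916e+00,
       -4.66685815e-03,  6.08135025e-06]), 'position': array([ 148.94032902, -606.37588869,  230.19950863]), 'ee_rot': array([-1.20029257e-01,  9.92769729e-01,  1.10052187e-03, -1.75540164e-04]), 'contact_force': array([ 0.10757667,  0.78817551, -1.030457  ]), 'wrist_torque': array([ 0.01561949, -0.04410584, -0.04049339]), 'grasp_force': 0.0, 'gripper_width': 85.36985846391462}
{'fov_y': 48.67432446099646, 'cx': 247.65851274763187, 'cy': 195.95006475266274, 'rvec': array([ 1.8681789 ,  1.3887657 , -0.66515453]), 'tvec': array([-208.75681079, -245.85499136, 1237.92971565])}
{'fov_y': 52.95505770806629, 'cx': 256.8372042801355, 'cy': 193.92240417393006, 'rvec': array([ 2.13081433, -0.67791885,  0.32960971]), 'tvec': array([-452.81115087,  300.55777468,  464.77622132])}
{'fov_y': 60.04564198160157, 'cx': 251.69097081943576, 'cy': 187.17497972889436, 'tool_from_camera': array([[-1.17595486e-04, -9.44871595e-01, -3.27441073e-01,
         8.42960713e+01],
       [ 9.99999957e-01, -1.99162472e-04,  2.15573081e-04,
        -1.10084857e+00],
       [-2.68902854e-04, -3.27441033e-01,  9.44871577e-01,
        -1.42912573e+02],
       [ 0.00000000e+00,  0.00000000e+00,  0.00000000e+00,
         1.00000000e+00]])}
```

View pics/a.png

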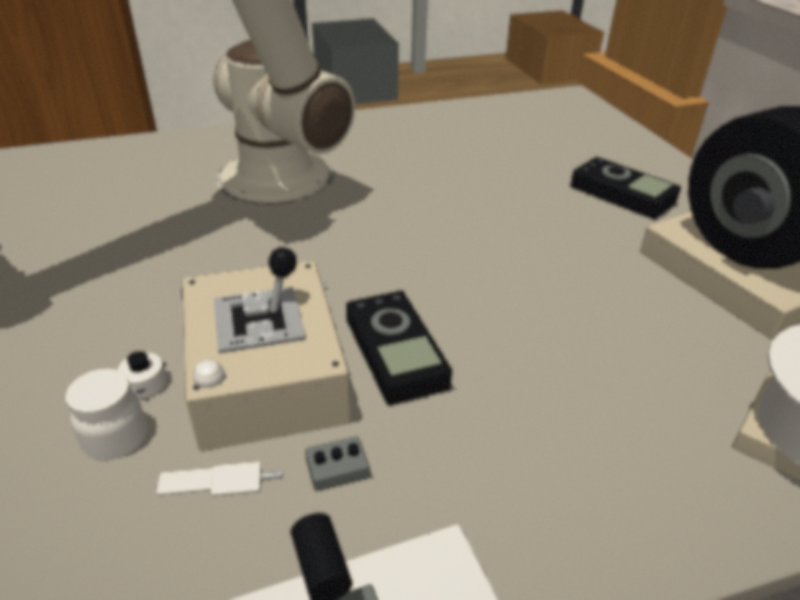

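View pics/b.png

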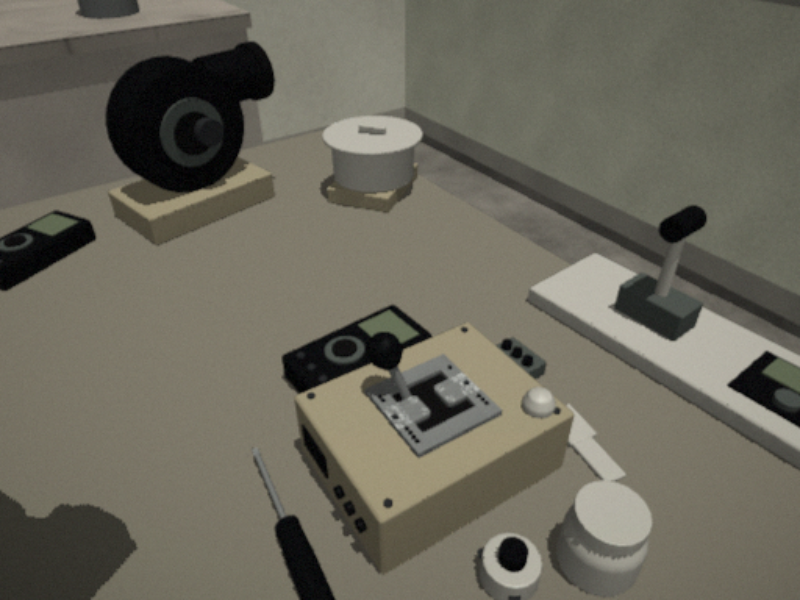

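The scene view shows the case at about (265,350) with the knob at (283,262). In the side view the case is at about (435,440) and the knob at (385,350). The lever leans back and left.

Run:
```python
from h import *
s=.64
# order FL,FR,BR,BL
A=np.array([(303,340),(222,350),(215,297),(292,290)])*s
B=np.array([(447,357),(500,410),(420,452),(370,392)])*s
P=[]
for n,C in(('scene',A),('side',B)):
    p=np.array([onz(n,c,90) for c in C]);P.append(p);print(n,p.round(0)[:,:2].tolist(),p.mean(0).round(1), [np.linalg.norm(p[i]-p[i-1]).round() for i in range(4)])
# masks: knob
for n,f,c in(('scene','a0',(283,262)),('side','b0',(385,350))):
    im=cv2.imread(f'pics/{f}.png');g=im.max(2);x,y=int(c[0]*s),int(c[1]*s)
    m=(g<60).astype(np.uint8);k,l,st,ce=cv2.connectedComponentsWithStats(m)
    i=l[y,x];print(n,st[i],ce[i])
k1=(283*s,262*s);k2=(385*s,350*s)
print('knob',tri([ray('scene',k1),ray('side',k2)]))
print('nose',onz('scene',(208*s,373*s),95),onz('side',(540*s,402*s),95))
print('case screws side',[onz('side',(u*s,v*s),84).round(0).tolist() for u,v in((465,330),(311,396),(388,503),(560,410))])
print('case screws scene',[onz('scene',(u*s,v*s),84).round(0).tolist() for u,v in((335,364),(308,266),(192,283),(196,387))])
```

```text
scene [[579.0, -56.0], [571.0, -144.0], [473.0, -142.0], [485.0, -51.0]] [526.9 -98.2  90. ] [np.float64(95.0), np.float64(88.0), np.float64(98.0), np.float64(92.0)]
side [[572.0, -58.0], [566.0, -146.0], [474.0, -142.0], [478.0, -54.0]] [ 522.8 -100.2   90. ] [np.float64(94.0), np.float64(88.0), np.float64(92.0), np.float64(88.0)]
scene [173 159  16  18 225] [180.43555556 167.45333333]
side [ 181  195   95   57 1814] [221.73594267 226.05512679]
knob [494.72450623 -58.94769379 139.66187536]
nose [ 608.25701224 -161.17226544   95.        ] [ 600.80058103 -163.82819443   95.        ]
case screws side [[621.0, -30.0, 84.0], [431.0, -20.0, 84.0], [424.0, -166.0, 84.0], [618.0, -176.0, 84.0]]
case screws scene [[621.0, -30.0, 84.0], [431.0, -21.0, 84.0], [427.0, -167.0, 84.0], [614.0, -176.0, 84.0]]
```

The case centre comes out at (523.4, -98.2) with yaw -0.05. The knob is at console (-31, 38), z 140, which is fore ≈ -0.25. I'll go to a point behind the knob, high up, turning and closing the fingers on the way.

>>> {"op": "drive_tool", "data": {
  "targets": [
    [1,-20,22,0,2],
    [1,-52,58,0,4],
    [1,-84,94,0,6],
    [1,-116,130,0,8],
    [1,-148,166,0,10],
    [1,-180,202,0,12],
    [1,-212,238,0,14],
    [1,-244,274,0,15],
    [1,-276,310,0,16.6],
    [1,-308,346,0,16.6],
    [1,-340,381,0,16.6],
    [1,-372,417,0,16.6]
  ]
}}

```text
clock: 1.3
position: [411.1, -111.3, 231.3]
ee_rot: [0.024, 1.0, 0.0, 0.0]
contact_force: [1.5, -0.9, -0.2]
gripper_width: -0.0
grasp_force: 0.0
```

```bash
cat >> h.py <<'E'
N=np.array([523.4,-98.2]);ex=np.array([.99875,-.05]);ey=np.array([.05,.99875])
def con(p):
    d=np.array(p[:2])-N;return np.round([d@ex,d@ey,p[2]],1)
def rep():
    s=arm.read_state();m=R.from_quat(s['ee_rot']).as_matrix()
    print(round(s['clock'],2),'con',con(s['position']),'toolx',m[:,0].round(3),'F',s['contact_force'].round(1),'w',round(s['gripper_width'],1));return s
E
python3 -c "
from h import *
rep()"
```

```text
1.3 con [-111.5  -18.7  231.3] toolx [-0.999  0.049 -0.   ] F [ 1.5 -0.9 -0.2] w -0.0
```

>>> {"op": "drive_tool", "data": {
  "targets": [
    [1,5,20,0,0],
    [1,15,45,0,0],
    [1,15,57,0,0],
    [1,15,57,0,0],
    [1,15,57,0,0]
  ]
}}

```text
clock: 1.8
position: [398.6, -55.6, 231.2]
ee_rot: [0.024, 1.0, -0.0, -0.0]
contact_force: [-0.4, -0.3, 0.1]
gripper_width: -0.1
grasp_force: 0.0
```

```bash
python3 -c "
from h import *
s=rep()
im=arm.get_image('wrist');cv2.imwrite('pics/w1.png',im)
p=arm.camera_params('wrist');T=np.array(p['tool_from_camera']);Rt=R.from_quat(s['ee_rot']).as_matrix()
def proj(c):
    w=np.r_[N+c[0]*ex+c[1]*ey,c[2]];t=Rt.T@(w-s['position']);q=K(p)@(T[:3,:3].T@(t-T[:3,3]));return q[:2]/q[2]
for c in [(48,48,90),(48,-48,90),(-48,-48,90),(-48,48,90),(-30.6,38,140)]:
    u=proj(c);print(c,u.round());cv2.drawMarker(im,tuple(int(v) for v in u),(0,0,255),0,8)
cv2.imwrite('pics/w1m.png',im)
"
```

```text
1.8 con [-126.8   36.3  231.2] toolx [-0.999  0.048  0.   ] F [-0.4 -0.3  0.1] w -0.1
(48, 48, 90) [263. 330.]
(48, -48, 90) [173. 330.]
(-48, -48, 90) [165. 250.]
(-48, 48, 90) [265. 250.]
(-30.6, 38, 140) [255. 298.]
```

View pics/w1m.png

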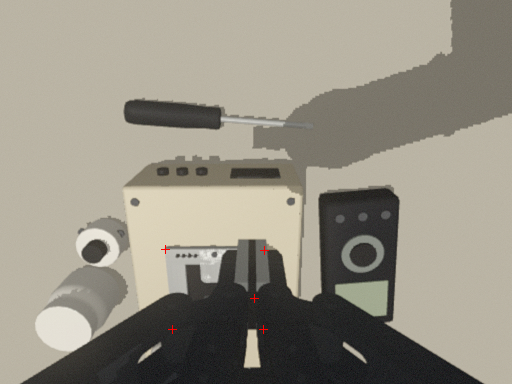

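The wrist view confirms the estimate: the plate's back corners fall on the markers at (165,250) and (265,250). Now I descend behind the knob.

>>> {"op": "drive_tool", "data": {
  "targets": [
    [1,0,1,30,0],
    [1,0,2,65,0],
    [1,-10,2,95,0],
    [1,-25,2,106,0],
    [1,-40,2,106,0],
    [1,-52,2,106,0],
    [1,-55,2,106,0],
    [1,-55,2,106,0]
  ]
}}

```text
clock: 2.65
position: [453.9, -56.7, 125.4]
ee_rot: [0.025, 1.0, 0.0, 0.0]
contact_force: [-0.2, 0.3, 0.2]
gripper_width: -0.0
grasp_force: 0.0
```

```bash
python3 -c "
from h import *
s=rep();cv2.imwrite('pics/s1.png',cv2.resize(arm.get_image('side')[150:342,128:384],(800,600)))
"
```

```text
2.65 con [-71.4  38.  125.4] toolx [-0.999  0.05  -0.   ] F [-0.2  0.3  0.2] w -0.0
```

View pics/s1.png

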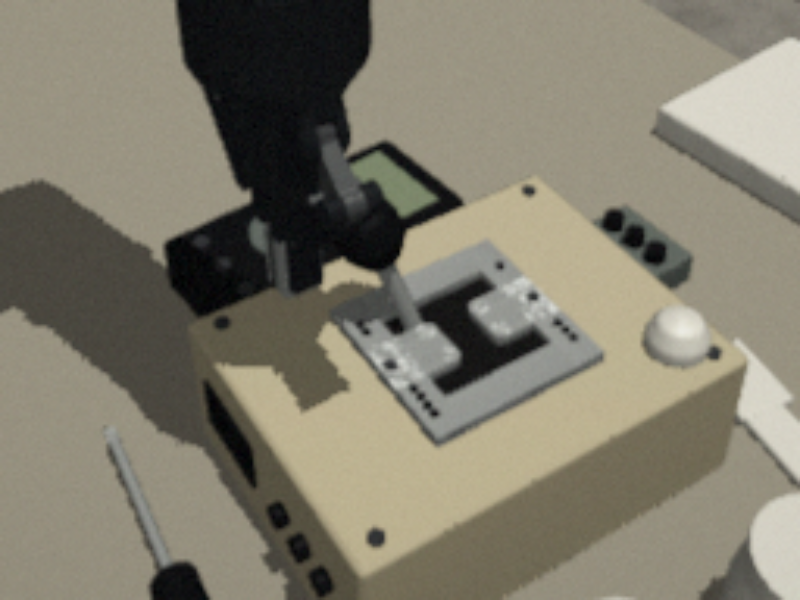

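The closed fingertips at about (300,270) stand just behind the knob at about (370,235). I'm pushing forward to the middle.

>>> {"op": "drive_tool", "data": {
  "targets": [
    [1,-5,0,0,0],
    [1,-10,0,0,0],
    [1,-14,0,0,0],
    [1,-18,0,0,0],
    [1,-22,0,0,0],
    [1,-26,0,0,0],
    [1,-30,0,0,0],
    [1,-34,0,0,0],
    [1,-38,0,0,0],
    [1,-41,0,0,0],
    [1,-42,0,0,0],
    [1,-42,0,0,0]
  ]
}}

```text
clock: 3.9
position: [496.0, -58.3, 125.3]
ee_rot: [0.024, 1.0, 0.0, 0.0]
contact_force: [-1.3, -0.6, 0.6]
gripper_width: 0.2
grasp_force: 0.6
```

```bash
python3 -c "
from h import *
s=rep();a=arm.get_image('scene')[140:260,100:260];b=arm.get_image('side')[190:310,180:340]
cv2.imwrite('pics/s2.png',np.vstack([cv2.resize(x,(400,300)) for x in(a,b)]))
"
```

```text
3.9 con [-29.4  38.4 125.3] toolx [-0.999  0.049 -0.   ] F [-1.3 -0.6  0.6] w 0.2
```

View pics/s2.png

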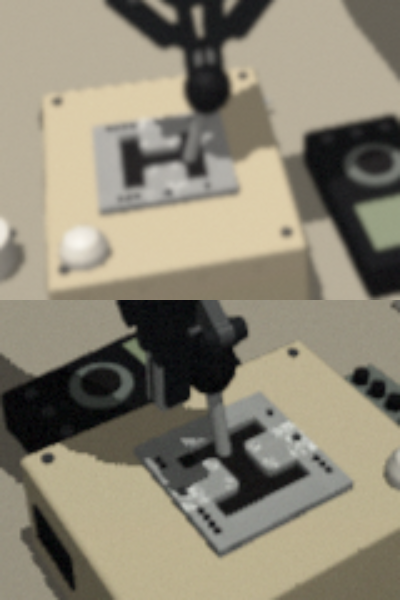

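Both crops show the rod near the middle of the left lane, with the knob at (207,88) in the top crop. I'll work out its position.

```bash
python3 -c "
from h import *
k=tri([ray('scene',(100+207/2.5,140+88/2.5)),ray('side',(180+213/2.5,190+68/2.5))]);print(con(k),con(onz('scene',(100+207/2.5,140+88/2.5),144)),con(onz('side',(180+213/2.5,190+68/2.5),144)))
"
```

```text
[ -0.5  35.8 142.3] [  0.  37. 144.] [ -1.6  32.  144. ]
```

The knob is at x ≈ -0.5, so the lever is neutral fore and aft. Now I go round to its left side.

>>> {"op": "drive_tool", "data": {
  "targets": [
    [1,10,0,0,0],
    [1,25,0,0,0],
    [1,28,15,0,0],
    [1,28,35,0,0],
    [1,28,50,0,0],
    [1,20,54,0,0],
    [1,0,54,0,0],
    [1,-20,54,0,0],
    [1,-29,54,0,0],
    [1,-29,50,0,0],
    [1,-29,45,0,0],
    [1,-29,45,0,0]
  ]
}}

```text
clock: 5.2
position: [525.7, -15.7, 125.2]
ee_rot: [0.025, 1.0, -0.0, -0.001]
contact_force: [-0.1, -0.9, 0.9]
gripper_width: -0.3
grasp_force: 0.0
```

```bash
python3 -c "
from h import *
s=rep()"
```

```text
5.2 con [ -1.8  82.6 125.2] toolx [-0.999  0.05   0.001] F [-0.1 -0.9  0.9] w -0.3
```

>>> {"op": "drive_tool", "data": {
  "targets": [
    [1,0,-5,0,0],
    [1,-1,-10,0,0],
    [1,-1,-15,0,0],
    [1,-1,-20,0,0],
    [1,-1,-25,0,0],
    [1,-1,-30,0,0],
    [1,-1,-35,0,0],
    [1,-1,-40,0,0],
    [1,-1,-45,0,0],
    [1,-1,-50,0,0],
    [1,-1,-55,0,0],
    [1,-1,-55,0,0]
  ]
}}

```text
clock: 6.4
position: [524.9, -70.5, 125.1]
ee_rot: [0.025, 1.0, -0.0, -0.0]
contact_force: [-0.1, 0.9, 1.6]
gripper_width: -0.1
grasp_force: 0.4
```

```bash
python3 -c "
from h import *
s=rep();a=arm.get_image('scene')[140:260,100:260];b=arm.get_image('side')[190:310,180:340]
cv2.imwrite('pics/s3.png',np.vstack([cv2.resize(x,(400,300)) for x in(a,b)]))
"
```

```text
6.4 con [1.000e-01 2.770e+01 1.251e+02] toolx [-0.999  0.05   0.001] F [-0.1  0.9  1.6] w -0.1
```

View pics/s3.png

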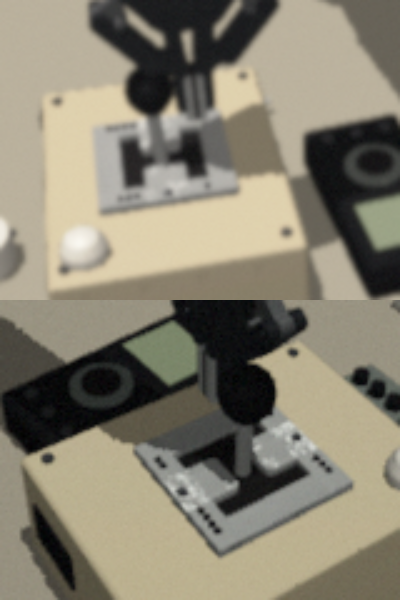

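The knob is mid-channel at about (148,88) in the top crop, with the fingers on its left. I continue to the right.

>>> {"op": "drive_tool", "data": {
  "targets": [
    [1,0,-5,0,0],
    [1,0,-10,0,0],
    [1,0,-15,0,0],
    [1,0,-20,0,0],
    [1,0,-25,0,0],
    [1,0,-29,0,0],
    [1,0,-32,0,0],
    [1,0,-34,0,0],
    [1,0,-34,0,0]
  ]
}}

```text
clock: 7.4
position: [523.3, -104.0, 125.1]
ee_rot: [0.025, 1.0, -0.0, -0.0]
contact_force: [-0.8, 0.5, -0.5]
gripper_width: -0.1
grasp_force: 0.4
```

```bash
python3 -c "
from h import *
s=rep();a=arm.get_image('scene')[140:260,100:260];b=arm.get_image('side')[190:310,180:340]
cv2.imwrite('pics/s4.png',np.vstack([cv2.resize(x,(400,300)) for x in(a,b)]))
"
```

```text
7.4 con [  0.2  -5.8 125.1] toolx [-0.999  0.049  0.001] F [-0.8  0.5 -0.5] w -0.1
```

View pics/s4.png

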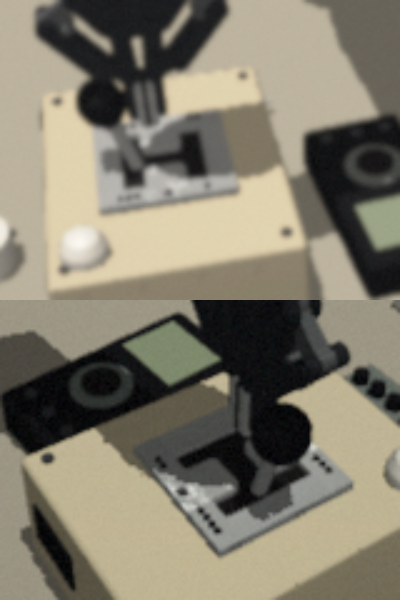

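The lever is at the right end of the channel, with the knob at (101,103) in the top crop. I now go round behind it.

>>> {"op": "drive_tool", "data": {
  "targets": [
    [1,0,8,0,0],
    [1,0,16,0,0],
    [1,15,18,0,0],
    [1,35,18,0,0],
    [1,52,18,3,0],
    [1,55,5,5,0],
    [1,55,-12,5,0],
    [1,55,-28,5,0],
    [1,52,-33,5,0],
    [1,45,-33,5,0],
    [1,40,-33,5,0],
    [1,40,-33,5,0]
  ]
}}

```text
clock: 8.7
position: [483.2, -134.4, 120.3]
ee_rot: [0.024, 1.0, -0.0, 0.0]
contact_force: [-0.1, 0.3, 0.8]
gripper_width: -0.1
grasp_force: 0.0
```

```bash
python3 -c "
from h import *
s=rep()
k=tri([ray('scene',(100+101/2.5,140+103/2.5)),ray('side',(180+281/2.5,190+133/2.5))]);print(con(k))"
```

```text
8.7 con [-38.3 -38.2 120.3] toolx [-0.999  0.048 -0.001] F [-0.1  0.3  0.8] w -0.1
[ -0.2 -35.  143.9]
```

>>> {"op": "drive_tool", "data": {
  "targets": [
    [1,-5,0,0,0],
    [1,-10,0,0,0],
    [1,-14,0,0,0],
    [1,-18,0,0,0],
    [1,-22,0,0,0],
    [1,-26,0,0,0],
    [1,-30,0,0,0],
    [1,-34,0,0,0],
    [1,-38,0,0,0],
    [1,-42,0,0,0],
    [1,-46,0,0,0],
    [1,-48,0,0,0]
  ]
}}

```text
clock: 9.9
position: [530.1, -137.1, 120.0]
ee_rot: [0.024, 1.0, -0.0, -0.0]
contact_force: [-1.7, -0.5, -1.3]
gripper_width: -0.2
grasp_force: 0.9
```

>>> {"op": "drive_tool", "data": {
  "targets": [
    [1,-2,0,0,0],
    [1,-4,0,0,0],
    [1,-5,0,0,0],
    [1,-6,0,0,0],
    [1,-6,0,0,0]
  ]
}}

```text
clock: 10.4
position: [535.6, -137.4, 120.2]
ee_rot: [0.024, 1.0, 0.0, -0.0]
contact_force: [-1.7, 1.1, -1.6]
gripper_width: 0.2
grasp_force: 1.2
```

```bash
python3 -c "
from h import *
s=rep();a=arm.get_image('scene')[140:260,100:260];b=arm.get_image('side')[190:310,180:340]
cv2.imwrite('pics/s5.png',np.vstack([cv2.resize(x,(400,300)) for x in(a,b)]))
"
```

```text
10.4 con [ 14.1 -38.5 120.2] toolx [-0.999  0.049  0.001] F [-1.7  1.1 -1.6] w 0.2
```

View pics/s5.png

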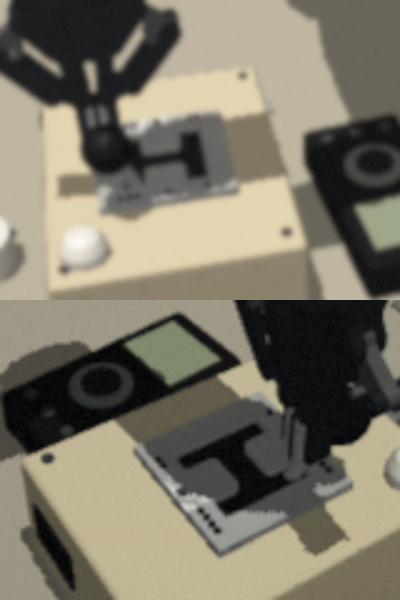

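The knob, at (105,148) in the top crop, is nearly home. I nudge forward until the stop pushes back.

>>> {"op": "drive_tool", "data": {
  "targets": [
    [1,-1,0,0,0],
    [1,-2,0,0,0],
    [1,-2,0,0,0]
  ]
}}

```text
clock: 10.8
position: [536.4, -137.5, 120.0]
ee_rot: [0.025, 1.0, 0.0, -0.002]
contact_force: [-5.2, -0.1, 0.3]
gripper_width: -0.0
grasp_force: 2.8
```

>>> {"op": "drive_tool", "data": {
  "targets": [
    [1,-1,0,0,0],
    [1,-1.5,0,0,0],
    [1,-1.5,0,0,0]
  ]
}}

```text
clock: 11.1
position: [536.7, -137.6, 119.8]
ee_rot: [0.025, 1.0, 0.0, -0.003]
contact_force: [-8.2, -0.0, 1.6]
gripper_width: 0.1
grasp_force: 4.0
```

The push force rose to 8 N, so the lever is at the stop. I back away, rise and check.

>>> {"op": "drive_tool", "data": {
  "targets": [
    [1,4,0,0,0],
    [1,12,0,0,0],
    [1,30,0,0,0],
    [1,60,0,0,0],
    [1,90,0,-20,0],
    [1,110,0,-60,0],
    [1,120,0,-100,0],
    [1,120,0,-120,0],
    [1,120,0,-120,0],
    [1,120,0,-120,0]
  ]
}}

```text
clock: 12.1
position: [420.1, -131.5, 240.9]
ee_rot: [0.024, 1.0, 0.0, 0.002]
contact_force: [0.4, 0.6, 0.3]
gripper_width: 0.2
grasp_force: 0.0
```

```bash
python3 -c "
from h import *
s=rep();a=arm.get_image('scene')[140:320,30:270];b=arm.get_image('side')[190:370,160:400]
cv2.imwrite('pics/s6.png',np.vstack([cv2.resize(x,(400,300)) for x in(a,b)]))
"
```

```text
12.1 con [-101.5  -38.5  240.9] toolx [-0.999  0.049 -0.003] F [0.4 0.6 0.3] w 0.2
```

View pics/s6.png

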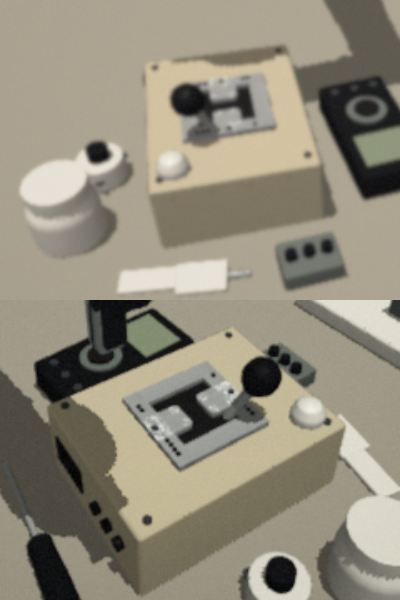

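The lever stands in third, with the knob at (187,100) in the top crop and (261,377) in the bottom one. The bystanders are untouched and the arm is clear.

```bash
python3 -c "
from h import *
f=240/400
k=tri([ray('scene',(30+187*f,140+100*f)),ray('side',(160+261*f,190+77*f))]);print(con(k))
if k is not None and con(k)[0]>38 and con(k)[1]<-31: print(arm.job_done())"
```

```text
[ 42.6 -35.5 135.9]
the job is handed in; nothing more can be done
None
```

The range selector is in third: the last camera check put the knob at x 43, y -36, z 136 mm in the console frame, which is home in the forward right slot. The bystanders looked undisturbed, the arm is clear, and the job is handed in.

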